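# Pack the plaster relief tile in its case and clamp the lid

## Task

Take the white plaster relief tile off the sloping drying rack and lay it gently, flat and relief side up, on the floor of the open wooden case; set it down, do not drop it. Then swing the case's lid fully shut without slamming it, and only after that swing the red-handled clamp fully down over the lid. Leave all the other things on the bench where they are.

Things in the scene. Friction and masses are not known exactly. Their poses are not given: they have to be found in the camera images.
- tile: White plaster relief tile, 52 x 130 x 25 mm (x, y, z), 0.22 kg. Origin at the centre of its underside; z points out of the relief (wavy) face, y along its length, x across its 52 mm width. It starts lying on the rack's slope, its x axis pointing up the slope; its plain 22 mm high long sides are the ones to grip (across x).
- rack: Fixed wooden drying rack, 200 mm wide. Origin on the bench under its centre; x points up the slope, seen from above (roughly to the robot's left). Its 140 mm long board rises at 0.6 rad; the middle of the board's top face is 55 mm above the bench. The tile lies there, 44 mm of free board below and above it, against two stops 24 mm wide, 14 mm high, at y = +50 and -50 mm, room for a finger between.
- case: Fixed open-topped wooden case, outside 150 x 166 x 55 mm (x, y, z), walls and floor 8 mm thick, so the inside is 134 x 150 mm, its floor 8 mm above the bench and its rim at 55 mm. Origin on the bench under its centre; the lid's hinge is along its +x rim, the clamp is on the outside of its -x wall.
- lid (a joint): Angle of the case's wooden lid (rad): 0 fully shut, about 1.6 to 1.85 at the start (just past upright), stop at 1.95. The hinge is stiff: the lid stays where it is left. The lid is a plate 150 mm (from hinge to free edge) x 166 mm, 8 mm thick. A black knob, 28 mm across, 43 mm tall, stands mid-width on its outer face, 120 mm from the hinge.
- lid_hinge (a point): Point on the lid's hinge line, midway along it, at the case's +x rim and 55 mm above the bench; its axes turn with the lid: the plate lies from here towards its own -x, between its own z = 0 and 8 mm (z is the outer face).
- lid_handle (a point): Point inside the lid's knob, on its axis, 35 mm out from the outer face.
- clamp (a joint): Angle of the clamp bar (rad): 0 fully down, lying along the case's +x across the shut lid; about 1.5 to 1.85 at the start (standing up); stop at 2.1. It swings in the case's x-z plane, stiffly, and stays where it is left.
- clamp_hinge (a point): Pivot of the clamp, 14 mm in front of the case's -x wall, at case y = -50 mm, 72 mm above the bench; its axes turn with the bar, which runs along its own x.
- clamp_tip (a point): Free end of the clamp bar, 122 mm from the pivot. From 66 mm to the end the bar is a red round grip 18 mm thick; the rest is a dark steel bar 14 mm wide and 10 mm thick.
- tub: Bystander, to be left alone: open white plastic tub, 86 mm wide, 105 mm tall.
- spatula: Bystander, to be left alone: spatula lying on the bench, 200 mm long.
- mallet: Bystander, to be left alone: hammer-shaped wooden mallet lying on the bench, 240 mm long.
- jar: Bystander, to be left alone: blue glazed jar with a white cap, 68 mm wide, 100 mm tall.
- brush: Bystander, to be left alone: brush lying on the bench, 190 mm long.
- figure: Bystander, to be left alone: terracotta figure, 64 mm wide at the foot, 125 mm tall.
- bowl: Bystander, to be left alone: white bowl, 124 mm wide, 50 mm tall.
Mind the look-alikes: they are no part of the job. What is shaped like the case but turquoise is not meant.

How it is judged:
By the outcome, as a careful person would: the job done as asked, in the order asked, and still so for the second after the job is handed in, with the robot touching nothing.
It also fails if it takes over 72 s, if anything falls off the work surface, if the arm or the gripper's body presses on something with over 40 N, if the wrist force passes 120 N, or if a joint passes its speed limit or range.

## Robot

A 6-joint arm with a two-finger parallel gripper is mounted at the origin on the work surface. World frame = base frame: x ahead of the robot, y to its left, z up, the work surface at z = 0. Lengths are in m, angles in degrees, forces in N, time in s.
With the tool pointing down it reaches from about 0.3 to 0.825 m from the base axis. Payload 5.4 kg.
Tool frame: the origin (TCP) lies at the very end of the fingers, on their centre line; the grasp point (between the pads) lies 19 mm behind it; z points along the fingers, y is the line along which they close (so a half turn about z gives the same grasp; the last joint's range is limited). The gripper opens to 92 mm and grips with 3 to 60 N. Pads are 20 mm wide; open, the fingers measure 128 mm over their backs; the gripper's body (75 mm by 189 mm) begins 69 mm behind the grasp point.
Start: joints at [61.243, 9.076, 91.501, -0, 79.423, -12.038], TCP at [0.165, 0.551, 0.215] pointing down, gripper open.
Joint ranges: [-166.64, 166.64], [-54.1, 131.32], [10.49, 154.53], [-73.88, 253.88], [9.74, 151.15], [-171.62, 171.62]. Speed limits (degrees/s): [147.25, 147.25, 180, 180, 180, 180].

## Interface

Orientations are given as a 3x3 rotation matrix whose columns are the frame's x, y, z axes.
In Python, from bench import arm gives the robot as it stands.
- The arm moves only by the tool move_arm, never from a script. Its argument "rows" is one flat list of numbers, 7 for each row, row after row: the shift along the tool's x, y, z as a fraction of full scale, then the turn, a rotation vector about the tool's x, y, z as a fraction of full scale, then the opening, from 0 (shut) to 1 (fully open). In form: [dx, dy, dz, wx, wy, wz, jaw, dx, dy, dz, wx, wy, wz, jaw, ...]. A call has 1 to 12 rows; each row is the pose to reach, as a shift and turn from the pose commanded when the call began, along the tool's axes at that moment, turning the shorter way round; what a row does not reach only later rows make up. Full scale, the value 1, is 10 cm for a shift and pi rad for a turn. A row lasts 1/8 s, in which the tool goes at most 62.5 mm and 10.7 degrees, less where a joint would pass 70% of its speed; a pose out of reach is approached as far as the arm can. A call with a number of a shift or a turn outside -1 to 1 is refused whole. A call with a gripper value outside its range is refused whole. The fingers move at their own pace and stop on an object; the grip force is fixed at half the most. Time passes only in rows, so rows that repeat a pose let the fingers close. It gives the time, the measured TCP pose, the force, the opening and the grip force at its end, in the units of the state.
- arm.state(): the state, without advancing time (a new reading comes with each control period).
- arm.camera(name): name is "scene" or "side" or "wrist"; returns the picture (384x512x3 uint8, red, green, blue); there is no depth.
- arm.camera_params(name): a dict with "intrinsics" (3x3 intrinsics, pixels), "R" (3x3) and "t" (3): a world point X has camera coordinates R X + t. Camera axes: x right, y down, z forward; pixel columns grow to the right and rows downward; lengths in m; the calibration is good to about 2 mm. A picture is of the moment at which its call begins: read the wrist's pose just before it. camera_params takes no time and is no camera call; for the wrist camera it gives the pose at the moment of the call.
- arm.sign_off(): hands the job in; it is judged then, once.
The state is a dict: "t": time; "joint_positions": joint angles; "joint_vel": joint speeds; "tau": joint torques, N m; "ee_pos": TCP position; "tool_rot": TCP orientation; "ft_force": force on the tool from outside, world axes, zero at the start; "wrist_torque": the same for the moment, N m; "grip_width": opening from 0.0 (shut) to 1.0 (fully open); "grasp_force": force on a finger pad.
Only numpy, scipy, OpenCV 4.12 (cv2) and the standard library are available. Lean on these libraries where they do the work, as an engineer would, in place of code of your own. Each camera call takes 0.05 s, during which the arm holds its last target. There are 200 camera calls.

## Working session

There is one attempt and no reset: what is moved stays moved. The work goes in short steps, Python scripts to look and compute and a tool call to move; the robot and the scene stay as the last step left them, time stands still between calls to the robot, and variables do not carry over. Pictures are saved under pics/ and viewed, at most 11 in all, crops included, and the job is handed in when it is done.

Besides the shell and the picture viewer there is one more tool, called in YAML: its name, and indented under it one key for each argument. move_arm: Moves the arm, as the interface text tells. Its arguments: {"type":"object","properties":{"rows":{"type":"array","items":{"type":"number","minimum":-1,"maximum":1}}},"required":["rows"]}

```bash
ls; mkdir -p pics; python3 - <<'E'
from bench import arm
import cv2,numpy as np
np.set_printoptions(precision=4,suppress=True)
for n in ["scene","side"]:
    im=arm.camera(n); cv2.imwrite(f"pics/{n}0.png",im[:,:,::-1])
    p=arm.camera_params(n); print(n,p)
w=arm.camera_params("wrist");print(w)
s=arm.state();print(s)
E
```

```text
pics
scene {'intrinsics': array([[401.0908,   0.    , 247.1123],
       [  0.    , 401.0908, 184.4454],
       [  0.    ,   0.    ,   1.    ]]), 'R': array([[-0.8566,  0.5157,  0.0175],
       [ 0.3512,  0.6075, -0.7125],
       [-0.378 , -0.6041, -0.7015]]), 't': array([ 0.4655, -0.1103,  1.8092])}
side {'intrinsics': array([[369.785 ,   0.    , 252.8555],
       [  0.    , 369.785 , 187.487 ],
       [  0.    ,   0.    ,   1.    ]]), 'R': array([[ 0.9953, -0.0949,  0.0199],
       [-0.0284, -0.4814, -0.876 ],
       [ 0.0927,  0.8713, -0.4819]]), 't': array([-0.5171,  0.0871,  1.0844])}
{'intrinsics': array([[335.6712,   0.    , 253.3509],
       [  0.    , 335.6712, 195.5072],
       [  0.    ,   0.    ,   1.    ]]), 'R': array([[ 0.2881,  0.9576, -0.0012],
       [ 0.9148, -0.2749,  0.2959],
       [ 0.283 , -0.0864, -0.9552]]), 't': array([-0.5757, -0.0322,  0.3924])}
{'t': 0.1, 'joint_positions': array([ 61.2441,   9.1086,  91.5627,   0.0004,  79.4255, -12.0362]), 'joint_vel': array([ 0.0028, -0.1314, -0.1472,  0.1132, -0.0672, -0.0373]), 'tau': array([ -0.0003, -38.6505, -32.2958,   0.0703,   0.0339,  -0.    ]), 'ee_pos': array([0.1651, 0.5502, 0.2137]), 'tool_rot': array([[-0.9577,  0.2877, -0.0008],
       [ 0.2877,  0.9577, -0.0015],
       [ 0.0004, -0.0017, -1.    ]]), 'ft_force': array([-0.369 ,  0.1291,  0.5272]), 'wrist_torque': array([-0.009 , -0.0558,  0.0015]), 'grasp_force': 0.0, 'grip_width': 0.9957993757534646}
```

View pics/scene0.png

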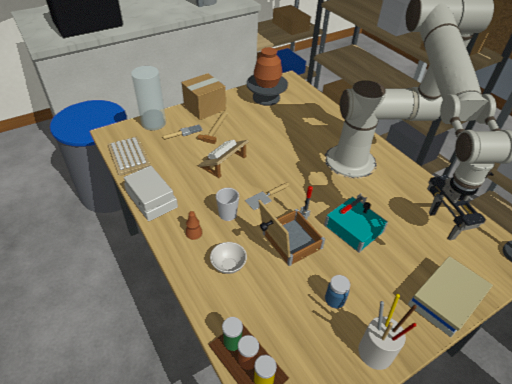

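View pics/side0.png

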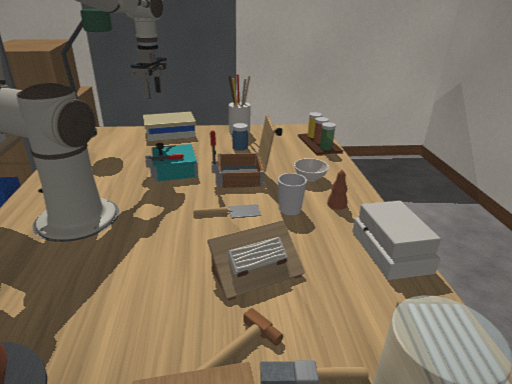

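The scene picture shows the white tile on the rack at (225,153), the brown case at (293,238) with its lid up at (275,225), and the clamp at (308,197). In the side picture they are the tile at (258,254), the case at (240,172), the lid at (267,145) and the clamp at (213,145).

Look-alikes:
- **Cases:** the turquoise case at scene (357,222) / side (175,162) is excluded. The brown wooden one fits.
- **Tiles:** the ribbed white items at scene (128,153) and the white box at (150,192) are not on a slope. The tile on the rack fits.

I'll confirm this in an enlarged crop.

```bash
python3 - <<'E'
import cv2,numpy as np
a=cv2.imread("pics/scene0.png");b=cv2.imread("pics/side0.png")
def c(im,x,y,w=80,h=60): return cv2.resize(im[y:y+h,x:x+w],(400,300),interpolation=cv2.INTER_CUBIC)
o=np.vstack([np.hstack([c(a,185,125),c(a,248,180,100,75)]),np.hstack([c(b,200,215,112,84),c(b,195,112,100,75)])])
cv2.imwrite("pics/crop1.png",o)
E
```

```text
(no output)
```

View pics/crop1.png

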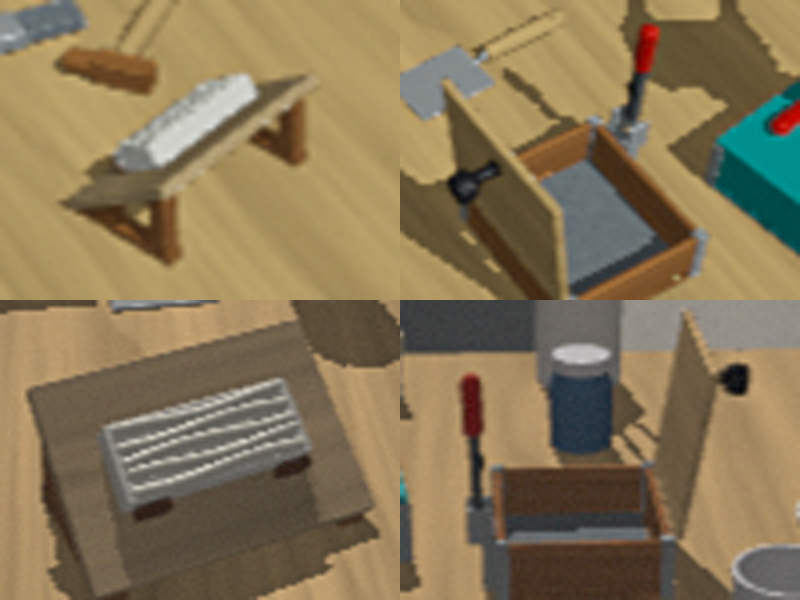

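The crop confirms the ribbed white tile lying against two stops on the brown rack. It also shows the brown case with its knobbed lid open and the red-gripped clamp on its -x wall, clear of the turquoise one.

```bash
cat > h.py <<'E'
import numpy as np
from bench import arm
np.set_printoptions(precision=4,suppress=True)
def ray(p,u,v):
    K,R,t=p["intrinsics"],p["R"],p["t"]
    d=R.T@np.linalg.solve(K,[u,v,1.]); return -R.T@t,d
def onz(p,u,v,z):
    c,d=ray(p,u,v); return c+d*(z-c[2])/d[2]
def tri(*pv):
    A=0;b=0
    for p,u,v in pv:
        c,d=ray(p,u,v); d=d/np.linalg.norm(d); M=np.eye(3)-np.outer(d,d); A=A+M;b=b+M@c
    return np.linalg.solve(A,b)
def proj(p,X):
    x=p["intrinsics"]@(p["R"]@np.asarray(X,float)+p["t"]); return x[:2]/x[2]
E
python3 - <<'E'
from h import *
S=arm.camera_params("side");C=arm.camera_params("scene")
for n,u,v,z in [("TL",207.8,239.6,.0945),("TR",283.2,221.2,.0945),("BR",304.4,272.4,.0155),("BL",227.2,298.2,.0155)]: print("rack",n,onz(S,u,v,z))
for q in [(219.2,172),(217.5,153.75),(263,172),(257,153.75)]: print("case side",onz(S,*q,.055))
for q in [(296.2,210.5),(323,239.2),(289.2,254.2),(265.5,233)]: print("case scene",onz(C,*q,.055))
# knob end, clamp tip
print("knob",tri((S,279.5,130.5),(C,262,227)))
print("tip",tri((S,213,131.),(C,310,187.)))
print("lid free far corner", tri((S,266.5,115.5),(C,289,232)))
print(-S["R"].T@S["t"],-C["R"].T@C["t"])
E
```

```text
rack TL [ 0.389  -0.2619  0.0945]
rack TR [ 0.5745 -0.199   0.0945]
rack BR [ 0.6129 -0.2997  0.0155]
rack BL [ 0.4287 -0.3678  0.0155]
case side [0.4207 0.1638 0.055 ]
case side [0.4168 0.3162 0.055 ]
case side [0.5677 0.1557 0.055 ]
case side [0.5635 0.3089 0.055 ]
case scene [0.4258 0.1616 0.055 ]
case scene [0.4238 0.3195 0.055 ]
case scene [0.5644 0.3116 0.055 ]
case scene [0.5844 0.1937 0.055 ]
knob [0.6331 0.2409 0.1693]
tip [0.4037 0.1883 0.1915]
lid free far corner [0.5917 0.3205 0.1996]
[ 0.4166 -0.952   0.6091] [1.1214 0.92   1.1824]
```

```bash
cat >> h.py <<'E'
from scipy.spatial.transform import Rotation as Ro, Slerp
def down(yaw):  # tool y at angle yaw (deg), z down
    a=np.radians(yaw); y=np.array([np.cos(a),np.sin(a),0]); z=np.array([0,0,-1.]); return np.c_[np.cross(y,z),y,z]
def plan(wps,start=None):
    "wps: list of (pos,R,n_calls); prints per-call shift/turn numbers"
    if start is None:
        s=arm.state(); start=(s["ee_pos"],s["tool_rot"])
    p,R=np.array(start[0],float),np.array(start[1])
    for q,Q,n in wps:
        p0,R0=p,R; sl=Slerp([0,1],Ro.from_matrix([R0,Q]))
        for i in range(1,n+1):
            q1=p0+(np.array(q)-p0)*i/n; Q1=sl(i/n).as_matrix()
            d=np.round(R.T@(q1-p)/.1,3); w=np.round(Ro.from_matrix(R.T@Q1).as_rotvec()/np.pi,4)
            print(*d,*w,"| mm %.0f deg %.0f"%(np.linalg.norm(d)*100,np.linalg.norm(w)*180))
            p=p+R@d*.1; R=R@Ro.from_rotvec(w*np.pi).as_matrix()
E
python3 - <<'E'
from h import *
plan([([.44,.25,.30],down(-2.5),4)])
E
```

```text
-0.874 -0.521 -0.215 -0.0001 0.0001 0.1053 | mm 104 deg 19
-0.996 -0.21 -0.216 -0.0002 0.0 0.1052 | mm 104 deg 19
-1.01 0.126 -0.215 -0.0001 0.0001 0.1053 | mm 104 deg 19
-0.914 0.446 -0.216 -0.0001 0.0 0.1052 | mm 104 deg 19
```

move_arm:
  rows: [-0.437, -0.26, -0.108, 0, 0, 0.053, 1, -0.874, -0.52, -0.215, 0, 0, 0.105, 1]

```text
t: 0.35
ee_pos: [0.2344, 0.4746, 0.2356]
tool_rot: [[-0.811, 0.586, -0.001], [0.586, 0.811, -0.001], [-0.0, -0.001, -1.0]]
ft_force: [0.8, 0.8, -0.2]
grip_width: 1.001
grasp_force: 0.0
```

move_arm:
  rows: [-0.5, -0.105, -0.108, 0, 0, 0.053, 1, -1, -0.21, -0.215, 0, 0, 0.105, 1]

```text
t: 0.6
ee_pos: [0.3039, 0.399, 0.2575]
tool_rot: [[-0.576, 0.817, -0.0], [0.817, 0.576, -0.0], [-0.0, -0.001, -1.0]]
ft_force: [0.4, 0.6, -0.1]
grip_width: 1.003
grasp_force: 0.0
```

move_arm:
  rows: [-0.5, 0.063, -0.108, 0, 0, 0.053, 1, -1, 0.126, -0.215, 0, 0, 0.105, 1]

```text
t: 0.85
ee_pos: [0.3722, 0.3249, 0.2791]
tool_rot: [[-0.28, 0.96, -0.0], [0.96, 0.28, -0.0], [-0.0, -0.0, -1.0]]
ft_force: [1.1, -0.5, -0.0]
grip_width: 0.999
grasp_force: 0.0
```

move_arm:
  rows: [-0.457, 0.223, -0.108, 0, 0, 0.053, 1, -0.914, 0.446, -0.215, 0, 0, 0.105, 1, -0.914, 0.446, -0.215, 0, 0, 0.105, 1, -0.914, 0.446, -0.215, 0, 0, 0.105, 1]

```text
t: 1.35
ee_pos: [0.4398, 0.2517, 0.3]
tool_rot: [[0.04, 0.999, -0.001], [0.999, -0.04, 0.0], [0.0, -0.001, -1.0]]
ft_force: [-0.7, 0.2, -0.1]
grip_width: 1.003
grasp_force: 0.0
```

```bash
python3 - <<'E'
from h import *
import cv2,json
p=arm.camera_params("wrist"); im=arm.camera("wrist"); cv2.imwrite("pics/w1.png",im[:,:,::-1])
json.dump({k:np.array(v).tolist() for k,v in p.items()},open("w1.json","w"))
s=arm.state();print(s["t"],s["ee_pos"],s["tool_rot"],s["joint_positions"])
E
```

```text
1.4 [0.4395 0.2521 0.3   ] [[ 0.0386  0.9993 -0.0014]
 [ 0.9993 -0.0386  0.    ]
 [-0.     -0.0014 -1.    ]] [16.1319 -3.7322 95.1804  0.0228 88.6267 18.3441]
```

View pics/w1.png

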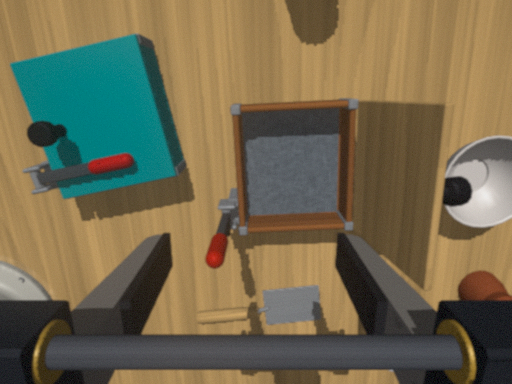

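The wrist picture shows the case rim corners at about (232,104), (357,100), (353,230) and (240,233). The clamp pivot is at about (232,205) with the grip tip at (215,258), the lid's free edge runs along column 440, and the knob end is at (457,192).

```bash
python3 - <<'E'
from h import *
import json
W={k:np.array(v) for k,v in json.load(open("w1.json")).items()}
S=arm.camera_params("side");C=arm.camera_params("scene")
P=[onz(W,u,v,.055) for u,v in [(232,104),(357,100),(353,230),(240,233)]]
for p in P: print(p)
print("ctr",np.mean(P,0), "yaw",np.degrees([np.arctan2(*(P[1]-P[0])[1::-1]),np.arctan2(*(P[2]-P[3])[1::-1])]),"len",[np.linalg.norm(P[i]-P[i-1]) for i in range(4)])
print("knob end",tri((W,457,192),(S,279.5,130.5),(C,262,227)), tri((W,457,192),(S,279.5,130.5)))
print("tip",tri((W,215,260),(S,213,131.)),tri((W,215,260),(S,213,131.),(C,310,187.)))
y=-.0386; 
print("lid free far corner", tri((W,446,103),(S,266.5,115.5)))
e=np.array([np.cos(np.radians(109.5)),np.sin(np.radians(109.5)),0]);s,c=np.sin(.6),np.cos(.6)
n=np.array([0,0,c])-s*e; up=c*e+np.array([0,0,s])
R=np.c_[np.cross(-up,-n),-up,-n]
o=np.array([.5013,-.2821,.055])
np.save("Rg.npy",R)
print(R,o+n*.13)
a=arm.state()
plan([([.45,-.10,.30],down(-36.5),3),(o+n*.13,R,3)])
E
```

```text
[0.4163 0.3243 0.055 ]
[0.565  0.3229 0.055 ]
[0.5683 0.1556 0.055 ]
[0.4172 0.1572 0.055 ]
ctr [0.4917 0.24   0.055 ] yaw [-0.5182 -0.597 ] len [np.float64(0.1671053274422009), np.float64(0.14873015425888433), np.float64(0.16736329378291104), np.float64(0.15107277507216366)]
knob end [0.6319 0.24   0.1683] [0.6301 0.2404 0.1697]
tip [0.4028 0.19   0.1906] [0.4028 0.1891 0.1911]
lid free far corner [0.5946 0.3229 0.1967]
[[ 0.9426  0.2755 -0.1885]
 [ 0.3338 -0.778   0.5323]
 [ 0.     -0.5646 -0.8253]] [ 0.5258 -0.3513  0.1623]
-1.171 0.08 -0.0 -0.0001 0.0 0.0635 | mm 117 deg 11
-1.132 0.311 -0.0 -0.0002 0.0001 0.0635 | mm 117 deg 11
-1.048 0.53 -0.0 -0.0001 0.0 0.0635 | mm 117 deg 11
-0.523 0.701 0.459 0.0618 0.0189 0.061 | mm 99 deg 16
-0.394 0.862 0.279 0.0617 0.0189 0.0611 | mm 99 deg 16
-0.23 0.957 0.082 0.0618 0.0189 0.061 | mm 99 deg 16
```

```bash
python3 - <<'E'
from h import *
R=np.load("Rg.npy")
plan([([.45,-.10,.30],down(-36.5),4),([.5258,-.3513,.1623],R,3)])
E
```

```text
-0.878 0.06 -0.0 -0.0001 0.0 0.0476 | mm 88 deg 9
-0.86 0.191 -0.0 -0.0001 0.0001 0.0476 | mm 88 deg 9
-0.822 0.316 -0.0 -0.0001 0.0 0.0477 | mm 88 deg 9
-0.765 0.436 -0.001 -0.0001 0.0 0.0476 | mm 88 deg 9
-0.523 0.701 0.459 0.0618 0.0189 0.061 | mm 99 deg 16
-0.394 0.862 0.279 0.0617 0.0189 0.0611 | mm 99 deg 16
-0.229 0.958 0.083 0.0618 0.0189 0.061 | mm 99 deg 16
```

move_arm:
  rows: [-0.44, 0.03, 0, 0, 0, 0.024, 1, -0.878, 0.06, 0, 0, 0, 0.0476, 1]

```text
t: 1.65
ee_pos: [0.4417, 0.164, 0.3001]
tool_rot: [[0.187, 0.982, -0.001], [0.982, -0.187, -0.0], [-0.0, -0.001, -1.0]]
ft_force: [0.5, -0.2, 0.2]
grip_width: 1.0
grasp_force: 0.0
```

move_arm:
  rows: [-0.43, 0.095, 0, 0, 0, 0.024, 1, -0.86, 0.191, 0, 0, 0, 0.0476, 1]

```text
t: 1.9
ee_pos: [0.4445, 0.0756, 0.3002]
tool_rot: [[0.332, 0.943, -0.0], [0.943, -0.332, 0.0], [0.0, -0.0, -1.0]]
ft_force: [0.0, -0.3, -0.5]
grip_width: 0.998
grasp_force: 0.0
```

move_arm:
  rows: [-0.41, 0.158, 0, 0, 0, 0.024, 1, -0.822, 0.316, 0, 0, 0, 0.0476, 1]

```text
t: 2.15
ee_pos: [0.4472, -0.0125, 0.3002]
tool_rot: [[0.469, 0.883, -0.0], [0.883, -0.469, 0.0], [0.0, -0.0, -1.0]]
ft_force: [0.8, 0.3, -0.0]
grip_width: 1.0
grasp_force: 0.0
```

move_arm:
  rows: [-0.38, 0.218, 0, 0, 0, 0.024, 1, -0.765, 0.436, 0, 0, 0, 0.0476, 1]

```text
t: 2.4
ee_pos: [0.4501, -0.1005, 0.3003]
tool_rot: [[0.595, 0.803, -0.0], [0.803, -0.595, 0.0], [0.0, -0.0, -1.0]]
ft_force: [0.6, -0.8, 0.4]
grip_width: 0.995
grasp_force: 0.0
```

move_arm:
  rows: [-0.26, 0.35, 0.23, 0.031, 0.0095, 0.031, 1, -0.523, 0.701, 0.459, 0.0618, 0.0189, 0.061, 1]

```text
t: 2.65
ee_pos: [0.4762, -0.1841, 0.2548]
tool_rot: [[0.74, 0.664, -0.103], [0.671, -0.721, 0.175], [0.042, -0.198, -0.979]]
ft_force: [0.2, -0.6, 0.9]
grip_width: 1.001
grasp_force: 0.0
```

move_arm:
  rows: [-0.197, 0.431, 0.14, 0.031, 0.0095, 0.031, 1, -0.394, 0.862, 0.279, 0.0618, 0.0189, 0.061, 1]

```text
t: 2.9
ee_pos: [0.5016, -0.2679, 0.208]
tool_rot: [[0.859, 0.483, -0.169], [0.51, -0.782, 0.358], [0.041, -0.393, -0.918]]
ft_force: [0.1, 0.4, 0.1]
grip_width: 0.998
grasp_force: 0.0
```

move_arm:
  rows: [-0.115, 0.479, 0.042, 0.031, 0.0095, 0.031, 1, -0.229, 0.958, 0.083, 0.0618, 0.0189, 0.061, 1, -0.229, 0.958, 0.083, 0.0618, 0.0189, 0.061, 1, -0.229, 0.958, 0.083, 0.0618, 0.0189, 0.061, 1]

```text
t: 3.4
ee_pos: [0.5265, -0.3504, 0.1629]
tool_rot: [[0.942, 0.277, -0.189], [0.335, -0.777, 0.533], [0.001, -0.565, -0.825]]
ft_force: [-0.0, -0.3, 0.2]
grip_width: 0.999
grasp_force: 0.0
```

```bash
python3 - <<'E'
from h import *
import cv2,json
p=arm.camera_params("wrist"); im=arm.camera("wrist"); cv2.imwrite("pics/w2.png",im[:,:,::-1])
json.dump({k:np.array(v).tolist() for k,v in p.items()},open("w2.json","w"))
s=arm.state();print(s["t"],s["ee_pos"],s["tool_rot"],s["joint_positions"])
E
```

```text
3.45 [ 0.527  -0.3506  0.1653] [[ 0.942   0.2786 -0.1872]
 [ 0.3357 -0.7785  0.5303]
 [ 0.002  -0.5624 -0.8269]] [-50.3827  45.1736  54.96    12.0707 111.9734  21.2702]
```

View pics/w2.png

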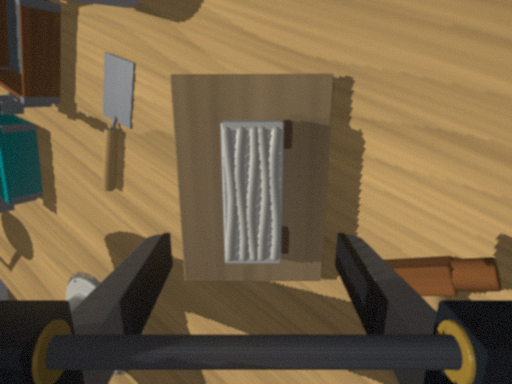

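The wrist picture shows the board corners at (172,75), (332,74), (321,279) and (184,281). The tile's top corners are at (221,122), (283,122), (281,263) and (226,265), and the stops are on the right at (287,133) and (285,238).

```bash
python3 - <<'E'
from h import *
import json
W={k:np.array(v) for k,v in json.load(open("w2.json")).items()}
TL,TR=onz(W,172,75,.0945),onz(W,184,281,.0945); BL,BR=onz(W,332,74,.0155),onz(W,321,279,.0155)
B=np.array([TL,TR,BL,BR]); print(B, B.mean(0))
print([np.linalg.norm(a-b) for a,b in ((TL,TR),(BL,BR),(TL,BL),(TR,BR))])
ex=(TL+TR-BL-BR)[:2]; w=(TR-TL+BR-BL)[:2]
print("yaw",np.degrees(np.arctan2(ex[1],ex[0])),np.degrees(np.arctan2(w[1],w[0]))-90,np.degrees(np.arctan2(w[1],w[0]))+90)
o=B.mean(0); o[2]=.055
ya=np.degrees(np.arctan2(w[1],w[0])); 
yaw=(np.degrees(np.arctan2(ex[1],ex[0])) )
e=np.array([np.cos(np.radians(yaw)),np.sin(np.radians(yaw)),0]);s,c=np.sin(.6),np.cos(.6)
n=np.array([0,0,c])-s*e; up=c*e+np.array([0,0,s]); l=np.cross(n,up)
T=[]
for u,v in [(221,122),(283,122),(281,263),(226,265)]:
    cc,d=ray(W,u,v); X=cc+d*(((o+n*.023)-cc)@n)/(d@n); T.append([(X-o)@up,(X-o)@l])
print(np.array(T),np.mean(T,0))
st=arm.state(); print([ (st["ee_pos"]-o)@q for q in (up,l,n)], [np.array(arm.state()["ee_pos"]) for _ in range(2)])
E
```

```text
[[ 0.5745 -0.1936  0.0945]
 [ 0.3869 -0.2574  0.0945]
 [ 0.6122 -0.2968  0.0155]
 [ 0.4277 -0.3652  0.0155]] [ 0.5003 -0.2783  0.055 ]
[np.float64(0.19811333486360944), np.float64(0.1966657136017675), np.float64(0.13532405756857288), np.float64(0.13974758584541483)]
yaw 110.42235898787138 -250.4574304045372 -70.4574304045372
[[ 0.0247 -0.0613]
 [-0.0258 -0.0607]
 [-0.0257  0.067 ]
 [ 0.0252  0.0684]] [-0.0004  0.0033]
[np.float64(-0.0013770335749244134), np.float64(0.00025724049844804905), np.float64(0.13456378186834284)] [array([ 0.527 , -0.3506,  0.1653]), array([ 0.527 , -0.3506,  0.1653])]
```

```bash
python3 - <<'E'
from h import *
yaw=np.radians(110);e=np.array([np.cos(yaw),np.sin(yaw),0]);s,c=np.sin(.6),np.cos(.6)
n=np.array([0,0,c])-s*e; up=c*e+np.array([0,0,s]); l=np.cross(n,up)
R=np.c_[np.cross(-up,-n),-up,-n]; np.save("Rg.npy",R)
o=np.array([.5007,-.2797,.055])+l*.002; np.save("o.npy",o)
plan([(o+n*.06,R,1),(o+n*.012,R,1)])
E
```

```text
-0.028 -0.003 0.737 0.0009 -0.0017 -0.0014 | mm 74 deg 0
-0.0 -0.0 0.48 -0.0 -0.0 -0.0 | mm 48 deg 0
```

move_arm:
  rows: [-0.01, 0, 0.25, 0, -0.001, -0.001, 1, -0.02, 0, 0.5, 0.001, -0.0017, -0.0014, 1, -0.028, -0.003, 0.737, 0.001, -0.0017, -0.0014, 1, -0.028, -0.003, 0.9, 0.001, -0.0017, -0.0014, 1, -0.028, -0.003, 0.9, 0.001, -0.0017, -0.0014, 1]

```text
t: 4.08
ee_pos: [0.5065, -0.3035, 0.0902]
tool_rot: [[0.94, 0.28, -0.194], [0.341, -0.775, 0.532], [-0.001, -0.566, -0.824]]
ft_force: [0.1, 0.5, 0.3]
grip_width: 0.998
grasp_force: 0.0
```

move_arm:
  rows: [0, 0, 0.1, 0, 0, 0, 1, 0, 0, 0.2, 0, 0, 0, 1, 0, 0, 0.31, 0, 0, 0, 1, 0, 0, 0.31, 0, 0, 0, 1]

```text
t: 4.58
ee_pos: [0.4995, -0.2872, 0.0621]
tool_rot: [[0.941, 0.277, -0.195], [0.339, -0.774, 0.535], [-0.003, -0.57, -0.822]]
ft_force: [0.4, -0.5, 0.2]
grip_width: 1.002
grasp_force: 0.0
```

```bash
python3 - <<'E'
from h import *
import cv2
st=arm.state(); R=np.load("Rg.npy");o=np.load("o.npy"); print(R.T@(st["ee_pos"]-o),st["ft_force"])
a=arm.camera("scene")[:,:,::-1];b=arm.camera("side")[:,:,::-1];w=arm.camera("wrist")[:,:,::-1]
c=lambda im,x,y,W,H:cv2.resize(im[y:y+H,x:x+W],(400,300),interpolation=cv2.INTER_CUBIC)
cv2.imwrite("pics/g1.png",np.vstack([np.hstack([c(a,180,110,92,69),c(b,190,205,112,84)]),np.hstack([c(w,0,0,512,384),c(w,150,80,200,150)])]))
E
```

```text
[-0.0017  0.0015 -0.0096] [ 0.4288 -0.5213  0.2042]
```

View pics/g1.png

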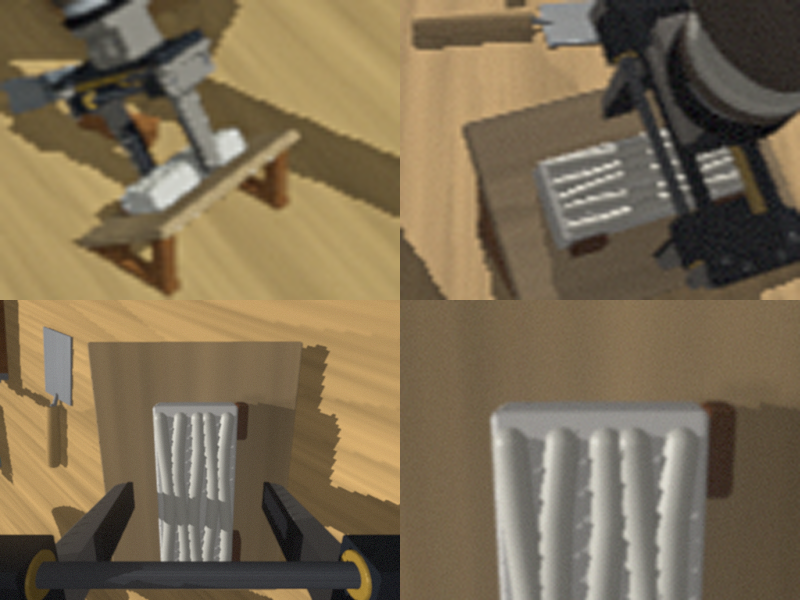

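The composite shows the fingers straddling the tile, roughly centred and clear of the stops. I'll lower the last few millimetres and grip.

move_arm:
  rows: [0, 0, 0.02, 0, 0, 0, 1, 0, 0, 0.04, 0, 0, 0, 1, 0, 0, 0.05, 0, 0, 0, 1, 0, 0, 0.05, 0, 0, 0, 0.7, 0, 0, 0.05, 0, 0, 0, 0.6, 0, 0, 0.05, 0, 0, 0, 0.4, 0, 0, 0.05, 0, 0, 0, 0.4, 0, 0, 0.05, 0, 0, 0, 0.4, 0, 0, 0.05, 0, 0, 0, 0.4]

```text
t: 5.85
ee_pos: [0.4987, -0.2843, 0.0599]
tool_rot: [[0.941, 0.278, -0.195], [0.34, -0.773, 0.536], [-0.002, -0.571, -0.821]]
ft_force: [-2.4, 4.5, 4.8]
grip_width: 0.566
grasp_force: 30.0
```

```bash
python3 - <<'E'
from h import *
st=arm.state(); R=np.load("Rg.npy");o=np.load("o.npy"); print(R.T@(st["ee_pos"]-o))
n=-R[:,2]; p=st["ee_pos"]
plan([(p+n*.06,st["tool_rot"],1),([.5,-.19,.25],down(-50),2),([.48,.05,.28],down(-20),3),([.476,.243,.27],down(0),2)])
E
```

```text
[-0.0014  0.0002 -0.0061]
-0.0 -0.004 -0.6 0.0 -0.0 -0.0 | mm 60 deg 0
0.164 -0.903 -0.229 -0.0957 -0.0167 -0.0543 | mm 95 deg 20
0.288 -0.754 -0.493 -0.0957 -0.0167 -0.0543 | mm 95 deg 20
0.463 -0.656 -0.1 -0.0 0.0 -0.0556 | mm 81 deg 10
0.57 -0.565 -0.1 -0.0 0.0 -0.0555 | mm 81 deg 10
0.66 -0.458 -0.1 -0.0 0.0 -0.0556 | mm 81 deg 10
0.9 -0.349 0.05 -0.0 0.0 -0.0555 | mm 97 deg 10
0.946 -0.187 0.05 -0.0 0.0 -0.0556 | mm 97 deg 10
```

move_arm:
  rows: [0, 0, -0.1, 0, 0, 0, 0.4, 0, 0, -0.25, 0, 0, 0, 0.4, 0, 0, -0.45, 0, 0, 0, 0.4, 0, 0, -0.6, 0, 0, 0, 0.4, 0, 0, -0.6, 0, 0, 0, 0.4]

```text
t: 6.48
ee_pos: [0.5114, -0.3189, 0.1093]
tool_rot: [[0.941, 0.279, -0.192], [0.338, -0.777, 0.531], [-0.001, -0.565, -0.825]]
ft_force: [0.4, -0.1, -2.9]
grip_width: 0.564
grasp_force: 30.0
```

move_arm:
  rows: [0.041, -0.226, -0.057, -0.024, -0.004, -0.0135, 0.4, 0.082, -0.45, -0.115, -0.048, -0.008, -0.027, 0.4, 0.123, -0.677, -0.172, -0.072, -0.0125, -0.041, 0.4, 0.164, -0.903, -0.229, -0.0957, -0.0167, -0.0543, 0.4]

```text
t: 6.98
ee_pos: [0.5051, -0.2532, 0.1783]
tool_rot: [[0.866, 0.484, -0.126], [0.499, -0.824, 0.267], [0.025, -0.294, -0.955]]
ft_force: [-0.0, -0.3, -2.8]
grip_width: 0.564
grasp_force: 30.0
```

move_arm:
  rows: [0.072, -0.188, -0.123, -0.024, -0.004, -0.0135, 0.4, 0.144, -0.377, -0.246, -0.048, -0.008, -0.027, 0.4, 0.216, -0.565, -0.37, -0.072, -0.0125, -0.041, 0.4, 0.288, -0.754, -0.493, -0.0957, -0.0167, -0.0543, 0.4]

```text
t: 7.48
ee_pos: [0.4996, -0.1898, 0.2483]
tool_rot: [[0.766, 0.643, 0.001], [0.643, -0.766, -0.004], [-0.002, 0.004, -1.0]]
ft_force: [-0.4, -1.1, -2.2]
grip_width: 0.558
grasp_force: 30.0
```

move_arm:
  rows: [0.15, -0.22, -0.033, 0, 0, -0.0185, 0.4, 0.31, -0.44, -0.067, 0, 0, -0.037, 0.4, 0.463, -0.656, -0.1, 0, 0, -0.0556, 0.4]

```text
t: 7.85
ee_pos: [0.4927, -0.1094, 0.2574]
tool_rot: [[0.642, 0.767, -0.0], [0.767, -0.642, -0.002], [-0.002, 0.001, -1.0]]
ft_force: [0.3, -0.6, -3.3]
grip_width: 0.563
grasp_force: 30.0
```

move_arm:
  rows: [0.19, -0.19, -0.033, 0, 0, -0.0185, 0.4, 0.38, -0.377, -0.067, 0, 0, -0.037, 0.4, 0.57, -0.565, -0.1, 0, 0, -0.0556, 0.4]

```text
t: 8.22
ee_pos: [0.4861, -0.0295, 0.2671]
tool_rot: [[0.499, 0.867, -0.001], [0.867, -0.499, -0.003], [-0.003, 0.001, -1.0]]
ft_force: [-0.1, 0.1, -2.7]
grip_width: 0.561
grasp_force: 30.0
```

move_arm:
  rows: [0.22, -0.153, -0.033, 0, 0, -0.0185, 0.4, 0.44, -0.305, -0.067, 0, 0, -0.037, 0.4, 0.66, -0.458, -0.1, 0, 0, -0.0556, 0.4]

```text
t: 8.6
ee_pos: [0.4794, 0.0504, 0.2768]
tool_rot: [[0.34, 0.94, -0.001], [0.94, -0.34, -0.003], [-0.003, 0.0, -1.0]]
ft_force: [0.2, -0.2, -2.9]
grip_width: 0.563
grasp_force: 30.0
```

move_arm:
  rows: [0.3, -0.116, 0.017, 0, 0, -0.0185, 0.4, 0.6, -0.233, 0.033, 0, 0, -0.037, 0.4, 0.9, -0.349, 0.05, 0, 0, -0.0556, 0.4]

```text
t: 8.98
ee_pos: [0.4774, 0.1469, 0.2713]
tool_rot: [[0.172, 0.985, -0.001], [0.985, -0.172, -0.003], [-0.003, -0.0, -1.0]]
ft_force: [0.6, 0.2, -3.0]
grip_width: 0.56
grasp_force: 30.0
```

move_arm:
  rows: [0.315, -0.062, 0.017, 0, 0, -0.0185, 0.4, 0.63, -0.124, 0.033, 0, 0, -0.037, 0.4, 0.946, -0.187, 0.05, 0, 0, -0.0556, 0.4, 0.946, -0.187, 0.05, 0, 0, -0.0556, 0.4, 0.946, -0.187, 0.05, 0, 0, -0.0556, 0.4]

```text
t: 9.6
ee_pos: [0.4761, 0.2416, 0.2664]
tool_rot: [[0.001, 1.0, -0.0], [1.0, -0.001, -0.004], [-0.004, -0.0, -1.0]]
ft_force: [-0.5, 0.8, -2.5]
grip_width: 0.563
grasp_force: 30.0
```

```bash
python3 - <<'E'
from h import *
import cv2,json
p=arm.camera_params("wrist");w=arm.camera("wrist")[:,:,::-1]
st=arm.state(); print(st["t"],st["ee_pos"],st["tool_rot"],st["grip_width"],st["joint_positions"])
cv2.imwrite("pics/w3.png",w)
json.dump({k:np.array(v).tolist() for k,v in p.items()},open("w3.json","w"))
E
```

```text
9.65 [0.4763 0.2413 0.2667] [[ 0.0012  1.      0.0004]
 [ 1.     -0.0012 -0.0041]
 [-0.0041  0.0004 -1.    ]] 0.5628596262147206 [14.0383  1.2214 94.013  -0.2369 84.7988 14.1308]
```

View pics/w3.png

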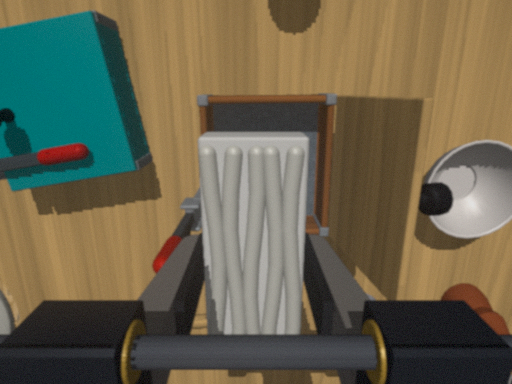

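The wrist picture shows the tile held square. The case's far rim corners are at (198,97) and (335,95), with the near-right corner at (327,233). The tile's far end spans columns 200 to 308 at row 135.

```bash
python3 - <<'E'
from h import *
import json
W={k:np.array(v) for k,v in json.load(open("w3.json")).items()}
P=[onz(W,u,v,.055) for u,v in [(198,97),(335,95),(327,233)]]
print(np.array(P)); print("ctr",(P[0]+P[2])/2)
a=P[1]-P[0];b=P[1]-P[2];print(np.degrees(np.arctan2(a[1],a[0])),np.degrees(np.arctan2(b[1],b[0]))-90)
zt=.2667-.005+.023
print("tile end",onz(W,200,135,zt),onz(W,308,133,zt))
st=arm.state();R=st["tool_rot"]
plan([([.476,.243,.10],down(0),2),([.476,.243,.03],down(0),1)])
E
```

```text
[[0.4154 0.3208 0.055 ]
 [0.5644 0.3228 0.055 ]
 [0.5663 0.1598 0.055 ]]
ctr [0.4909 0.2403 0.055 ]
0.7430291257702606 0.6592163325300504
tile end [0.4519 0.309  0.2847] [0.5001 0.3099 0.2847]
0.012 -0.002 0.833 0.0001 0.0007 -0.0002 | mm 83 deg 0
0.01 -0.001 0.834 0.0 0.0006 -0.0002 | mm 83 deg 0
-0.0 -0.001 0.7 0.0 0.0 0.0 | mm 70 deg 0
```

move_arm:
  rows: [0, 0, 0.2, 0, 0, 0, 0.4, 0.007, 0, 0.5, 0, 0.0013, 0, 0.4, 0.007, 0, 0.8, 0, 0.0013, 0, 0.4, 0.007, 0, 1, 0, 0.0013, 0, 0.4, 0.007, 0, 1, 0, 0.0013, 0, 0.4]

```text
t: 10.28
ee_pos: [0.4754, 0.2412, 0.1654]
tool_rot: [[0.002, 1.0, -0.003], [1.0, -0.002, -0.001], [-0.001, -0.003, -1.0]]
ft_force: [-0.3, 0.4, -1.7]
grip_width: 0.565
grasp_force: 30.0
```

move_arm:
  rows: [0, 0, 0.2, 0, 0, 0, 0.4, 0, 0, 0.4, 0, 0, 0, 0.4, 0, 0, 0.6, 0, 0, 0, 0.4, 0, 0, 0.8, 0, 0, 0, 0.4, 0, 0, 0.8, 0, 0, 0, 0.4]

```text
t: 10.9
ee_pos: [0.4764, 0.2419, 0.0869]
tool_rot: [[0.001, 1.0, -0.0], [1.0, -0.001, 0.0], [0.0, -0.0, -1.0]]
ft_force: [-0.0, -0.3, -2.2]
grip_width: 0.56
grasp_force: 30.0
```

move_arm:
  rows: [0, 0, 0.1, 0, 0, 0, 0.4, 0, 0, 0.2, 0, 0, 0, 0.4, 0, 0, 0.3, 0, 0, 0, 0.4, 0, 0, 0.4, 0, 0, 0, 0.4, 0, 0, 0.5, 0, 0, 0, 0.4, 0, 0, 0.5, 0, 0, 0, 0.4]

```text
t: 11.65
ee_pos: [0.4759, 0.2423, 0.0359]
tool_rot: [[0.0, 1.0, -0.001], [1.0, -0.0, 0.0], [0.0, -0.001, -1.0]]
ft_force: [-0.1, 0.0, -3.1]
grip_width: 0.562
grasp_force: 30.0
```

```bash
python3 - <<'E'
from h import *
for i in range(2):
    arm.camera("wrist");st=arm.state(); print(st["t"],st["ee_pos"],st["ft_force"],st["tool_rot"][2])
E
```

```text
11.7 [0.4765 0.2425 0.0366] [ 0.7059 -0.5081 -2.4108] [ 0.0003  0.0004 -1.    ]
11.75 [0.477  0.2426 0.0371] [ 0.2808 -0.9328 -2.3554] [ 0.0006  0.0015 -1.    ]
```

Now down gently in small steps, watching the force.

move_arm:
  rows: [0, 0, 0.03, 0, 0, 0, 0.4, 0, 0, 0.06, 0, 0, 0, 0.4, 0, 0, 0.09, 0, 0, 0, 0.4, 0, 0, 0.12, 0, 0, 0, 0.4, 0, 0, 0.15, 0, 0, 0, 0.4, 0, 0, 0.17, 0, 0, 0, 0.4, 0, 0, 0.18, 0, 0, 0, 0.4, 0, 0, 0.18, 0, 0, 0, 0.4]

```text
t: 12.75
ee_pos: [0.4769, 0.2425, 0.0191]
tool_rot: [[0.0, 1.0, 0.001], [1.0, -0.0, 0.001], [0.001, 0.001, -1.0]]
ft_force: [0.5, -0.4, -2.4]
grip_width: 0.561
grasp_force: 30.0
```

move_arm:
  rows: [0, 0, 0.005, 0, 0, 0, 0.4, 0, 0, 0.01, 0, 0, 0, 0.4, 0, 0, 0.015, 0, 0, 0, 0.4, 0, 0, 0.02, 0, 0, 0, 0.4, 0, 0, 0.02, 0, 0, 0, 0.4]

```text
t: 13.38
ee_pos: [0.4769, 0.2425, 0.0171]
tool_rot: [[0.0, 1.0, 0.001], [1.0, -0.0, 0.001], [0.001, 0.001, -1.0]]
ft_force: [0.7, 0.8, -2.0]
grip_width: 0.56
grasp_force: 30.0
```

move_arm:
  rows: [0, 0, 0.005, 0, 0, 0, 0.4, 0, 0, 0.01, 0, 0, 0, 0.4, 0, 0, 0.015, 0, 0, 0, 0.4, 0, 0, 0.02, 0, 0, 0, 0.4, 0, 0, 0.02, 0, 0, 0, 0.4]

```text
t: 14.0
ee_pos: [0.4768, 0.2425, 0.015]
tool_rot: [[0.0, 1.0, 0.001], [1.0, -0.0, 0.001], [0.001, 0.001, -1.0]]
ft_force: [0.6, -0.1, -2.9]
grip_width: 0.563
grasp_force: 30.0
```

move_arm:
  rows: [0, 0, 0.005, 0, 0, 0, 0.4, 0, 0, 0.01, 0, 0, 0, 0.4, 0, 0, 0.01, 0, 0, 0, 0.4]

```text
t: 14.38
ee_pos: [0.477, 0.2426, 0.0145]
tool_rot: [[0.0, 1.0, 0.001], [1.0, -0.0, 0.001], [0.001, 0.001, -1.0]]
ft_force: [-2.0, -0.4, 3.7]
grip_width: 0.56
grasp_force: 30.0
```

move_arm:
  rows: [0, 0, 0.005, 0, 0, 0, 0.4, 0, 0, 0.01, 0, 0, 0, 0.4, 0, 0, 0.01, 0, 0, 0, 0.4]

```text
t: 14.75
ee_pos: [0.477, 0.2426, 0.0144]
tool_rot: [[-0.0, 1.0, 0.001], [1.0, 0.0, 0.0], [0.0, 0.001, -1.0]]
ft_force: [-5.9, -1.3, 10.9]
grip_width: 0.56
grasp_force: 30.0
```

Contact is made at about 13 N. I'll ease off, open slightly and rise.

move_arm:
  rows: [0, 0, -0.01, 0, 0, 0, 0.4, 0, 0, -0.01, 0, 0, 0, 0.6, 0, 0, -0.01, 0, 0, 0, 0.63, 0, 0, -0.01, 0, 0, 0, 0.64, 0, 0, -0.01, 0, 0, 0, 0.64]

```text
t: 15.38
ee_pos: [0.477, 0.2426, 0.0141]
tool_rot: [[0.0, 1.0, 0.002], [1.0, -0.0, 0.001], [0.001, 0.002, -1.0]]
ft_force: [0.1, 1.0, 0.5]
grip_width: 0.643
grasp_force: 0.0
```

move_arm:
  rows: [0, 0, -0.06, 0, 0, 0, 0.64, 0, 0, -0.15, 0, 0, 0, 0.64, 0, 0, -0.3, 0, 0, 0, 0.64, 0, 0, -0.6, 0, 0, 0, 0.64, 0, 0, -1, 0, 0, 0, 0.64, 0, 0, -1, 0, 0, 0, 0.64]

```text
t: 16.12
ee_pos: [0.4799, 0.2433, 0.119]
tool_rot: [[0.0, 1.0, 0.01], [1.0, -0.0, 0.003], [0.003, 0.01, -1.0]]
ft_force: [0.9, 0.4, 0.0]
grip_width: 0.643
grasp_force: 0.0
```

move_arm:
  rows: [0, 0, -0.5, 0, 0, 0, 0, 0, 0, -1, 0, 0, 0, 0, 0, 0, -1, 0, 0, 0, 0]

```text
t: 16.5
ee_pos: [0.4791, 0.2431, 0.2187]
tool_rot: [[0.0, 1.0, 0.01], [1.0, -0.0, 0.003], [0.003, 0.01, -1.0]]
ft_force: [1.3, 1.3, -0.6]
grip_width: 0.337
grasp_force: 0.0
```

move_arm:
  rows: [0, 0, -0.4, 0, 0, 0, 0, 0, 0, -0.7, 0, 0, 0, 0, 0, 0, -0.7, 0, 0, 0, 0, 0, 0, -0.7, 0, 0, 0, 0]

```text
t: 17.0
ee_pos: [0.4756, 0.2421, 0.2818]
tool_rot: [[0.0, 1.0, -0.002], [1.0, -0.0, -0.0], [-0.0, -0.002, -1.0]]
ft_force: [0.9, 0.4, -0.3]
grip_width: 0.005
grasp_force: 0.0
```

```bash
python3 - <<'E'
from h import *
import cv2,json
p=arm.camera_params("wrist");w=arm.camera("wrist")[:,:,::-1]
st=arm.state(); print(st["t"],st["ee_pos"],st["grip_width"],st["joint_positions"])
json.dump({k:np.array(v).tolist() for k,v in p.items()},open("w4.json","w"))
a=arm.camera("scene")[:,:,::-1];b=arm.camera("side")[:,:,::-1]
c=lambda im,x,y,W,H:cv2.resize(im[y:y+H,x:x+W],(400,300),interpolation=cv2.INTER_CUBIC)
cv2.imwrite("pics/w4.png",w)
cv2.imwrite("pics/v4.png",np.vstack([np.hstack([c(a,248,180,100,75),c(b,195,112,100,75)]),np.hstack([w[:300,:400],w[:300,112:512]])]))
E
```

```text
17.05 [0.4755 0.2421 0.2816] 0.0029055626755699992 [13.9893  0.8359 92.7396  0.0119 86.572  14.0014]
```

View pics/v4.png

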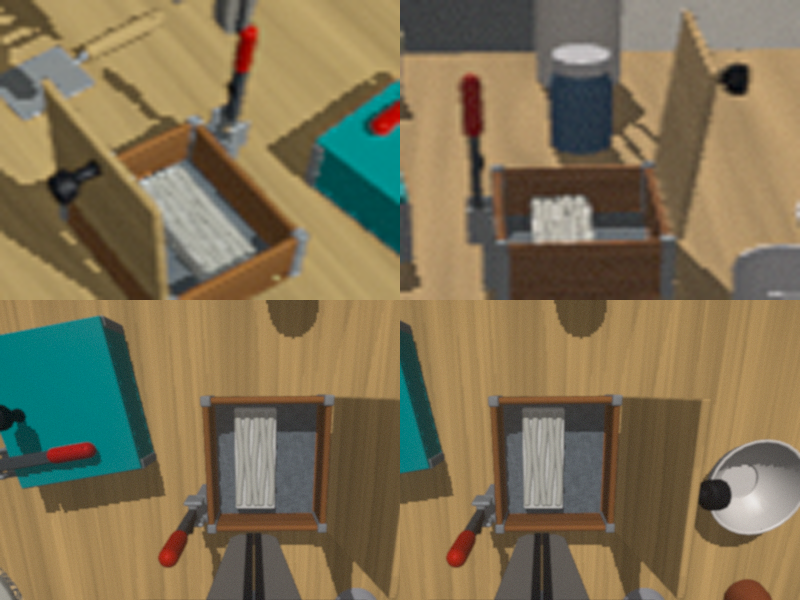

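The crops show the tile lying flat on the case floor, with the lid and clamp unmoved. Next I go behind the lid, with the fingers beside the knob.

move_arm:
  rows: [0.1, 0.43, 0, 0, 0, 0, 0, 0.21, 0.85, 0, 0, 0, 0, 0]

```text
t: 17.4
ee_pos: [0.562, 0.2635, 0.2832]
tool_rot: [[0.0, 1.0, -0.0], [1.0, -0.0, 0.0], [0.0, -0.0, -1.0]]
ft_force: [0.3, 0.6, 0.8]
grip_width: 0.003
grasp_force: 0.0
```

move_arm:
  rows: [0.1, 0.43, 0, 0, 0, 0, 0, 0.21, 0.86, 0, 0, 0, 0, 0, 0.21, 0.86, 0.3, 0, 0, 0, 0, 0.21, 0.86, 0.6, 0, 0, 0, 0, 0.21, 0.86, 0.9, 0, 0, 0, 0, 0.21, 0.86, 1, 0, 0, 0, 0, 0.21, 0.86, 1, 0, 0, 0, 0]

```text
t: 18.27
ee_pos: [0.6472, 0.2843, 0.1835]
tool_rot: [[0.0, 1.0, -0.0], [1.0, -0.0, 0.0], [0.0, -0.0, -1.0]]
ft_force: [0.5, 0.1, 0.6]
grip_width: 0.005
grasp_force: 0.0
```

```bash
python3 - <<'E'
from h import *
import cv2
st=arm.state(); print(st["t"],st["ee_pos"],st["tool_rot"][2],st["ft_force"],st["joint_positions"])
a=arm.camera("scene")[:,:,::-1];b=arm.camera("side")[:,:,::-1]
c=lambda im,x,y,W,H:cv2.resize(im[y:y+H,x:x+W],(400,300),interpolation=cv2.INTER_CUBIC)
cv2.imwrite("pics/v5.png",np.hstack([c(a,225,165,120,90),c(b,195,90,120,90)]))
E
```

```text
18.275 [0.6472 0.2843 0.1835] [ 0.0001 -0.0004 -1.    ] [0.5369 0.1424 0.6306] [13.9421 29.7298 69.1617  0.0123 81.1295 13.9506]
```

View pics/v5.png

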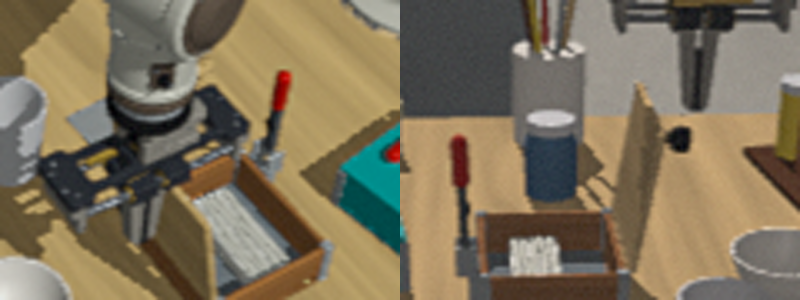

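The fingers are behind the lid's free edge and clear of the knob. Now I push slowly to upright, then over.

move_arm:
  rows: [0, -0.06, 0.07, 0, 0, 0, 0, 0, -0.12, 0.135, 0, 0, 0, 0, 0, -0.18, 0.135, 0, 0, 0, 0, 0, -0.24, 0.135, 0, 0, 0, 0, 0, -0.3, 0.135, 0, 0, 0, 0, 0, -0.36, 0.135, 0, 0, 0, 0, 0, -0.42, 0.135, 0, 0, 0, 0, 0, -0.48, 0.135, 0, 0, 0, 0, 0, -0.55, 0.135, 0, 0, 0, 0]

```text
t: 19.5
ee_pos: [0.5926, 0.2844, 0.1711]
tool_rot: [[0.0, 1.0, 0.002], [1.0, -0.0, 0.001], [0.001, 0.002, -1.0]]
ft_force: [2.4, 0.5, 1.3]
grip_width: 0.007
grasp_force: 1.2
```

move_arm:
  rows: [0, -0.075, 0.004, 0, 0, 0, 0, 0, -0.15, 0.008, 0, 0, 0, 0, 0, -0.226, 0.013, 0, 0, 0, 0, 0, -0.301, 0.018, 0, 0, 0, 0, 0, -0.372, 0.04, 0, 0, 0, 0, 0, -0.444, 0.065, 0, 0, 0, 0, 0, -0.515, 0.09, 0, 0, 0, 0, 0, -0.586, 0.114, 0, 0, 0, 0, 0, -0.65, 0.155, 0, 0, 0, 0, 0, -0.71, 0.2, 0, 0, 0, 0, 0, -0.775, 0.24, 0, 0, 0, 0, 0, -0.836, 0.28, 0, 0, 0, 0]

```text
t: 21.0
ee_pos: [0.5087, 0.2844, 0.1421]
tool_rot: [[0.0, 1.0, 0.001], [1.0, -0.0, 0.0], [0.0, 0.001, -1.0]]
ft_force: [2.2, 0.1, 0.1]
grip_width: 0.005
grasp_force: 0.7
```

move_arm:
  rows: [0, -0.05, 0.055, 0, 0, 0, 0, 0, -0.1, 0.11, 0, 0, 0, 0, 0, -0.15, 0.17, 0, 0, 0, 0, 0, -0.2, 0.226, 0, 0, 0, 0, 0, -0.233, 0.285, 0, 0, 0, 0, 0, -0.266, 0.345, 0, 0, 0, 0, 0, -0.298, 0.402, 0, 0, 0, 0, 0, -0.315, 0.44, 0, 0, 0, 0, 0, -0.33, 0.48, 0, 0, 0, 0, 0, -0.34, 0.52, 0, 0, 0, 0, 0, -0.355, 0.56, 0, 0, 0, 0, 0, -0.363, 0.59, 0, 0, 0, 0]

```text
t: 22.5
ee_pos: [0.4729, 0.2845, 0.0834]
tool_rot: [[0.0, 1.0, 0.002], [1.0, -0.0, 0.001], [0.001, 0.002, -1.0]]
ft_force: [0.3, -0.1, 1.6]
grip_width: 0.004
grasp_force: 0.5
```

move_arm:
  rows: [0, -0.005, 0.02, 0, 0, 0, 0, 0, -0.01, 0.04, 0, 0, 0, 0, 0, -0.015, 0.06, 0, 0, 0, 0, 0, -0.018, 0.08, 0, 0, 0, 0, 0, -0.02, 0.1, 0, 0, 0, 0, 0, -0.022, 0.115, 0, 0, 0, 0, 0, -0.024, 0.13, 0, 0, 0, 0, 0, -0.026, 0.145, 0, 0, 0, 0, 0, -0.028, 0.16, 0, 0, 0, 0, 0, -0.03, 0.17, 0, 0, 0, 0, 0, -0.03, 0.18, 0, 0, 0, 0]

```text
t: 23.88
ee_pos: [0.4699, 0.2845, 0.0656]
tool_rot: [[0.0, 1.0, 0.001], [1.0, -0.0, 0.001], [0.001, 0.001, -1.0]]
ft_force: [-1.4, 0.6, 1.0]
grip_width: 0.003
grasp_force: 0.5
```

move_arm:
  rows: [0, 0, 0.007, 0, 0, 0, 0, 0, 0, 0.014, 0, 0, 0, 0, 0, 0, 0.02, 0, 0, 0, 0, 0, 0, 0.02, 0, 0, 0, 0]

```text
t: 24.38
ee_pos: [0.47, 0.2845, 0.0639]
tool_rot: [[0.0, 1.0, 0.001], [1.0, -0.0, 0.001], [0.001, 0.001, -1.0]]
ft_force: [-2.1, -1.0, 3.6]
grip_width: 0.008
grasp_force: 1.9
```

move_arm:
  rows: [0, 0, 0.005, 0, 0, 0, 0, 0, 0, 0.01, 0, 0, 0, 0, 0, 0, 0.015, 0, 0, 0, 0, 0, 0, 0.015, 0, 0, 0, 0]

```text
t: 24.88
ee_pos: [0.47, 0.2845, 0.0638]
tool_rot: [[-0.0, 1.0, 0.001], [1.0, 0.0, 0.0], [0.0, 0.001, -1.0]]
ft_force: [-6.9, -2.1, 14.2]
grip_width: 0.005
grasp_force: 6.9
```

move_arm:
  rows: [0, 0, 0.005, 0, 0, 0, 0, 0, 0, 0.01, 0, 0, 0, 0, 0, 0, 0.01, 0, 0, 0, 0]

```text
t: 25.25
ee_pos: [0.47, 0.2846, 0.0637]
tool_rot: [[-0.0, 1.0, 0.001], [1.0, 0.0, 0.0], [0.0, 0.001, -1.0]]
ft_force: [-9.9, -3.7, 20.7]
grip_width: 0.008
grasp_force: 10.2
```

The lid is shut: the surface holds firm at z ≈ 0.064, matching the shut lid's top. Next is the clamp.

move_arm:
  rows: [0, 0, -0.1, 0, 0, 0, 0, 0, 0, -0.5, 0, 0, 0, 0, 0, 0, -1, 0, 0, 0, 0]

```text
t: 25.62
ee_pos: [0.469, 0.2841, 0.161]
tool_rot: [[0.0, 1.0, -0.001], [1.0, -0.0, -0.0], [-0.0, -0.001, -1.0]]
ft_force: [0.4, -0.3, 0.6]
grip_width: 0.004
grasp_force: 0.0
```

move_arm:
  rows: [0, 0, -0.5, 0, 0, 0, 0, 0, 0, -0.85, 0, 0, 0, 0, -0.3, -0.3, -0.85, 0, 0, 0, 0, -0.6, -0.6, -0.85, 0, 0, 0, 0, -0.945, -0.9, -0.85, 0, 0, 0, 0]

```text
t: 26.25
ee_pos: [0.379, 0.1892, 0.2459]
tool_rot: [[-0.001, 1.0, 0.002], [1.0, 0.001, 0.001], [0.001, 0.002, -1.0]]
ft_force: [0.2, -0.0, 0.3]
grip_width: 0.004
grasp_force: 0.0
```

move_arm:
  rows: [0, -0.35, 0, 0, 0, 0, 0, 0, -0.35, 0.3, 0, 0, 0, 0, 0, -0.35, 0.6, 0, 0, 0, 0, 0, -0.35, 0.74, 0, 0, 0, 0, 0, -0.35, 0.74, 0, 0, 0, 0]

```text
t: 26.88
ee_pos: [0.3444, 0.1899, 0.1713]
tool_rot: [[0.0, 1.0, -0.0], [1.0, -0.0, 0.0], [0.0, -0.0, -1.0]]
ft_force: [-0.2, 0.3, 0.7]
grip_width: 0.004
grasp_force: 0.0
```

```bash
python3 - <<'E'
from h import *
import cv2
st=arm.state(); print(st["t"],st["ee_pos"],st["tool_rot"][2],st["ft_force"],st["joint_positions"])
a=arm.camera("scene")[:,:,::-1];b=arm.camera("side")[:,:,::-1]
c=lambda im,x,y,W,H:cv2.resize(im[y:y+H,x:x+W],(400,300),interpolation=cv2.INTER_CUBIC)
cv2.imwrite("pics/v6.png",np.hstack([c(a,240,165,120,90),c(b,170,100,120,90)]))
E
```

```text
26.875 [0.3444 0.1899 0.1713] [ 0.0003 -0.0002 -1.    ] [-0.1738  0.3125  0.6776] [ 11.104  -17.7447 121.7549   0.0183  75.9959  11.1118]
```

View pics/v6.png

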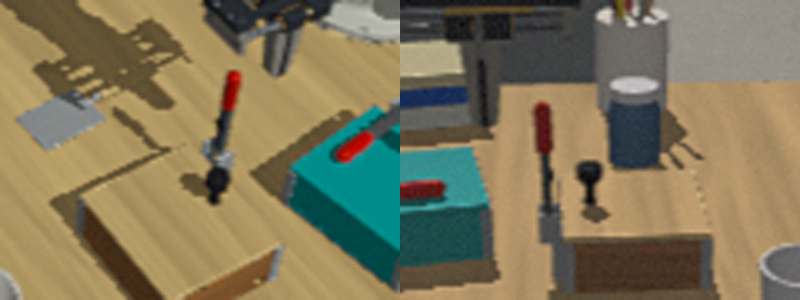

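The lid is fully shut, the clamp is upright, and the fingers are on the clamp's outer side. Swinging it over slowly.

move_arm:
  rows: [0, 0.09, 0, 0, 0, 0, 0, 0, 0.18, 0, 0, 0, 0, 0, 0, 0.27, 0, 0, 0, 0, 0, 0, 0.35, 0, 0, 0, 0, 0, 0, 0.42, 0, 0, 0, 0, 0, 0, 0.48, 0.003, 0, 0, 0, 0, 0, 0.54, 0.006, 0, 0, 0, 0, 0, 0.6, 0.01, 0, 0, 0, 0, 0, 0.67, 0.03, 0, 0, 0, 0, 0, 0.73, 0.05, 0, 0, 0, 0, 0, 0.8, 0.065, 0, 0, 0, 0, 0, 0.86, 0.08, 0, 0, 0, 0]

```text
t: 28.48
ee_pos: [0.4307, 0.1899, 0.1634]
tool_rot: [[0.0, 1.0, 0.0], [1.0, -0.0, 0.0], [0.0, 0.0, -1.0]]
ft_force: [-2.4, 0.9, 0.0]
grip_width: 0.004
grasp_force: 0.8
```

move_arm:
  rows: [0, 0.075, 0.046, 0, 0, 0, 0, 0, 0.15, 0.093, 0, 0, 0, 0, 0, 0.22, 0.14, 0, 0, 0, 0, 0, 0.28, 0.205, 0, 0, 0, 0, 0, 0.34, 0.27, 0, 0, 0, 0, 0, 0.4, 0.333, 0, 0, 0, 0, 0, 0.43, 0.38, 0, 0, 0, 0, 0, 0.46, 0.43, 0, 0, 0, 0, 0, 0.487, 0.484, 0, 0, 0, 0, 0, 0.51, 0.54, 0, 0, 0, 0, 0, 0.53, 0.6, 0, 0, 0, 0, 0, 0.547, 0.648, 0, 0, 0, 0]

```text
t: 29.98
ee_pos: [0.4857, 0.19, 0.0989]
tool_rot: [[0.0, 1.0, 0.001], [1.0, -0.0, 0.001], [0.001, 0.001, -1.0]]
ft_force: [0.4, -0.5, 2.6]
grip_width: 0.001
grasp_force: 0.8
```

move_arm:
  rows: [0, 0.005, 0.02, 0, 0, 0, 0, 0, 0.01, 0.04, 0, 0, 0, 0, 0, 0.015, 0.06, 0, 0, 0, 0, 0, 0.02, 0.08, 0, 0, 0, 0, 0, 0.025, 0.1, 0, 0, 0, 0, 0, 0.03, 0.12, 0, 0, 0, 0, 0, 0.03, 0.135, 0, 0, 0, 0, 0, 0.03, 0.15, 0, 0, 0, 0, 0, 0.03, 0.15, 0, 0, 0, 0]

```text
t: 31.1
ee_pos: [0.4885, 0.19, 0.0841]
tool_rot: [[0.0, 1.0, 0.001], [1.0, -0.0, 0.001], [0.001, 0.001, -1.0]]
ft_force: [0.3, -0.8, 0.3]
grip_width: 0.006
grasp_force: 0.1
```

move_arm:
  rows: [0, 0, 0.007, 0, 0, 0, 0, 0, 0, 0.014, 0, 0, 0, 0, 0, 0, 0.02, 0, 0, 0, 0, 0, 0, 0.02, 0, 0, 0, 0]

```text
t: 31.6
ee_pos: [0.4888, 0.19, 0.0823]
tool_rot: [[0.0, 1.0, 0.002], [1.0, -0.0, 0.001], [0.001, 0.002, -1.0]]
ft_force: [1.1, 0.3, 0.9]
grip_width: 0.004
grasp_force: 0.5
```

move_arm:
  rows: [0, 0, 0.007, 0, 0, 0, 0, 0, 0, 0.014, 0, 0, 0, 0, 0, 0, 0.014, 0, 0, 0, 0]

```text
t: 31.98
ee_pos: [0.4889, 0.19, 0.0816]
tool_rot: [[0.0, 1.0, 0.002], [1.0, -0.0, 0.001], [0.001, 0.002, -1.0]]
ft_force: [-1.8, -1.0, 5.8]
grip_width: 0.009
grasp_force: 3.2
```

move_arm:
  rows: [0, 0, 0.006, 0, 0, 0, 0, 0, 0, 0.012, 0, 0, 0, 0, 0, 0, 0.012, 0, 0, 0, 0]

```text
t: 32.35
ee_pos: [0.4889, 0.1901, 0.0814]
tool_rot: [[-0.0, 1.0, 0.002], [1.0, 0.0, 0.0], [0.0, 0.002, -1.0]]
ft_force: [-4.5, -1.5, 13.2]
grip_width: 0.006
grasp_force: 6.6
```

The clamp is firm at the fully-down height. I'll press once more, retract and check.

move_arm:
  rows: [0, 0, 0.008, 0, 0, 0, 0, 0, 0, 0.008, 0, 0, 0, 0, 0, 0, -0.1, 0, 0, 0, 0, 0, 0, -0.5, 0, 0, 0, 0, 0, 0, -1, 0, 0, 0, 0, 0, 0, -1, 0, 0, 0, 0]

```text
t: 33.1
ee_pos: [0.4913, 0.1905, 0.1842]
tool_rot: [[0.0, 1.0, 0.01], [1.0, -0.0, 0.002], [0.002, 0.01, -1.0]]
ft_force: [-0.5, 0.0, -1.3]
grip_width: 0.004
grasp_force: 0.0
```

move_arm:
  rows: [0, 0, -0.4, 0, 0, 0, 0, 0, 0, -0.8, 0, 0, 0, 0, 0, 0, -0.8, 0, 0, 0, 0, 0, 0, -0.8, 0, 0, 0, 0]

```text
t: 33.6
ee_pos: [0.4875, 0.1898, 0.2578]
tool_rot: [[0.0, 1.0, -0.002], [1.0, -0.0, 0.0], [0.0, -0.002, -1.0]]
ft_force: [-0.4, 0.2, -0.3]
grip_width: 0.009
grasp_force: 0.0
```

```bash
python3 - <<'E'
from h import *
import cv2
st=arm.state(); print(st["t"],st["ee_pos"],st["ft_force"])
a=arm.camera("scene")[:,:,::-1];b=arm.camera("side")[:,:,::-1]
c=lambda im,x,y,W,H:cv2.resize(im[y:y+H,x:x+W],(400,300),interpolation=cv2.INTER_CUBIC)
cv2.imwrite("pics/v7.png",np.vstack([np.hstack([c(a,240,165,120,90),c(b,190,112,100,75)]),np.hstack([c(a,80,60,400,300),c(b,0,84,400,300)])]))
E
```

```text
33.6 [0.4875 0.1898 0.2578] [-0.4322  0.2446 -0.2727]
```

View pics/v7.png

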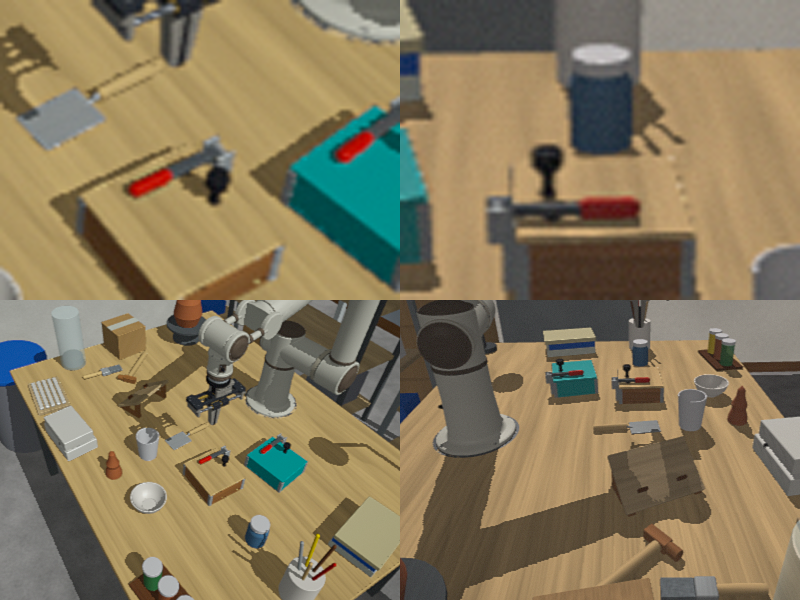

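The lid is shut, the clamp lies flat across it, and everything else is where it was. I'm handing in.

```bash
python3 -c "
from bench import arm
print(arm.sign_off())"
```

```text
the job is handed in; nothing more can be done
None
```

The tile lies flat, relief side up, in the wooden case with the lid shut and then the clamp swung fully down over it; the job was handed in at about 34 s, and the final pictures show the other things still in place.

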